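Stand the canister for inspection and hold the camera stick over

TASK

Take the round-bottomed canister out of its sloping V-rest, stand it upright, dome down, in the black ring on the inspection stand and let go. Then tip the control box's stick straight towards the raised arrow on the box, nearly to its stop, and hold it there for two seconds while the nodding camera takes its picture; never push it over any other way. Let the stick spring back to the middle, and leave the canister standing and the other things where they are.

Things in the scene. Friction and masses are not known exactly. Their poses are not given: they have to be found in the camera images.
- canister: Loose aluminium canister, about 100 g, 110 mm long: 44 mm cylinder, hemispherical bottom (radius 22 mm), black 32 mm cap on top. Origin at the dome's lowest point, +z along its axis to the cap. It starts leaning 35 degrees from vertical in the V-rest, cap uppermost. From 58 to 90 mm along z its side is clear to grip, the fingers left and right of the rest; it comes out along its axis.
- dome_centre (a point): Centre of the canister's dome sphere, on its axis 22 mm above its origin.
- v_rest: Fixed grey base 104 x 84 x 10 mm with a dark steel V-block leaning 35 degrees to its -x, roughly towards the robot. Origin under the middle of the base, y level across the V. The canister's origin starts at (30, 0, 40) mm in this frame, its axis along (-0.574, 0, 0.819); the V carries its lower 52 mm from beneath.
- stand: Fixed inspection stand: grey plate 250 x 96 x 12 mm. Origin at table height under the ring; +x points to the camera post, 168 mm behind the ring. The black ring (58 mm outside, hole 37 to 41 mm, 18 mm tall, its top 30 mm above the table) is open above. The camera, its top 205 mm above the table, stays 115 mm or more from the ring's axis and nods with the stick.
- seat (a point): Where the dome's centre lies when the canister sits in the ring: on the ring's axis, 40.5 mm above the table (the canister's lowest point is then 18.5 mm above the table). A few mm off centre, the dome catches on one side of the rim. Friction in the ring holds the canister at the angle it is set; it does not right itself.
- control_box: Fixed grey box 98 x 98 mm, 42 mm high, with a stick in the middle of its lid. Origin under its middle. A small raised dark V-shaped arrow on the lid, 34 mm from the middle, points to the box's +x. The box may face any way.
- stick_knob (a point): Middle of the stick's black knob (28 mm diameter, from 64 to 96 mm above the pivot); it lies 80 mm from the pivot, which is on the box's axis 45 mm above the table. Upright, the knob spans 109 to 141 mm above the table. The stick tilts about this pivot.
- stick (a joint): Tilt of the stick towards the arrow (the box's +x), rad: 0 upright, + towards the arrow, stops at +-0.40. Spring-centred, 0.5 N m per rad (about 2.3 N at the knob when tipped 0.37). Springs back when let go.
- stick_side (a joint): Tilt of the stick sideways, about the box's x axis, rad: + towards the box's -y. Stops at +-0.40, the same spring.
- tin: Bystander: round open tin of O-rings, 68 mm across, 22 mm high. Origin under its middle.
- marker: Bystander: felt marker lying along its own x, 131 x 20 x 21 mm. Origin under its middle.
- cartridge: Bystander: cream filter cartridge standing upright, 45 mm across, 72 mm high. Origin under its middle. (All other things on the table are fixed.)
Mind the look-alikes: they are no part of the job. What is shaped like the canister but pink is not meant.

How it is judged:
By the outcome, as a careful person would: the job done as asked, in the order asked, and still so for the second after the job is handed in, with the robot touching nothing.
It also fails if it takes over 64 s, if anything falls off the work surface, if the arm or the gripper's body presses on something with over 40 N, if the wrist force passes 120 N, or if a joint passes its speed limit or range.

ROBOT

A 6-joint arm with a two-finger parallel gripper is mounted at the origin on the work surface; the furniture and walls round the work are solid. World frame = base frame: x ahead of the robot, y to its left, z up, the work surface at z = 0. Lengths are in m, angles in degrees, forces in N, time in s.
With the tool pointing down it reaches from about 0.3 to 0.75 m from the base axis. Payload 8.5 kg.
Tool frame: the origin (TCP) lies on the centre line of the jaws, within the pads' length; the fingertips stand 19 mm ahead of it and the grasp point (between the pads) is the TCP (env.tcp_to_tips is the z of the fingertips in the tool frame, in m); z points along the fingers, y is the line along which they close (so a half turn about z gives the same grasp; the last joint's range is limited). The gripper opens to 85 mm and grips with 20 to 120 N. Pads are 22 mm wide; open, the fingers measure 114 mm over their backs; the gripper's body (76 mm by 85 mm) begins 54 mm behind the grasp point. The pads swing forward as they close: fully open they stand 13 mm farther back than shut.
Start: joints at [-76.736, 21.807, 74.336, -0, 83.858, -12.336], TCP at [0.238, -0.496, 0.217] pointing down, gripper open.
Joint ranges: [-178.18, 178.18], [-50.72, 133.34], [12.68, 142.11], [-81.47, 261.47], [9.98, 163.14], [-165.26, 165.26]. Speed limits (degrees/s): [136.94, 136.94, 180, 180, 180, 180].

INTERFACE

Orientations are given as a 3x3 rotation matrix whose columns are the frame's x, y, z axes.
In Python, from rig import env gives the robot as it stands.
- The arm moves only by the tool servo_tool, never from a script. Its argument "steps" is a list of rows, each an object of numbers: "tx", "ty", "tz": the shift along the world's x, y, z in cm; "yaw": the turn about the world's z in degrees; "claw": the finger opening in cm, from 0 to 8.54. In form: [{"tx": .., "ty": .., "tz": .., "yaw": .., "claw": ..}, ...]. A call has 1 to 20 rows; each row shifts and turns the commanded pose from where the row before left it; what a row does not reach is not made up. A row lasts 1/10 s, in which the tool goes at most 50 mm and 8.59 degrees, less where a joint would pass 70% of its speed; a pose out of reach is approached as far as the arm can. A call with a gripper value outside its range is refused whole. The fingers move at their own pace and stop on an object; "newtons" is the grip in N (left out, the last holds). Time passes only in rows, so rows that do not move let the fingers close. It gives the time, the measured TCP pose, the force, the opening and the grip force at its end, in the units of the state.
- env.observe(): the state, without advancing time (a new reading comes with each control period).
- env.get_image(name): name is "scene" or "side" or "wrist"; returns (picture, depth): 384x512x3 uint8, red, green, blue; 384x512 float32, m along the optical axis (not along the pixel's ray), 0 where there is no reading.
- env.camera_model(name): a dict with "fovy" (degrees; the focal length in pixels is half the picture's height over the tangent of half this angle, whatever the lens; pixels are square), "cx", "cy" (the principal point, pixels), "dist_coeffs" ([k1, k2, p1, p2, k3] as OpenCV has them; the pictures are not rectified), "T" (4x4, takes a point from camera to world coordinates). Camera axes: x right, y down, z forward; pixel columns grow to the right and rows downward; lengths in m; the calibration is good to about 2 mm. A picture is of the moment at which its call begins: read the wrist's pose just before it. camera_model takes no time and is no camera call; for the wrist camera it gives the pose at the moment of the call.
- env.close_job(): hands the job in; it is judged then, once.
The state is a dict: "time_s": time; "q": joint angles; "qvel": joint speeds; "joint_efforts": joint torques, N m; "position": TCP position; "tool_rot": TCP orientation; "ft_force": force on the tool from outside, world axes, zero at the start; "wrist_torque": the same for the moment, N m; "grip_width": finger opening in m; "gripper_force": force on a finger pad.
Only numpy, scipy, OpenCV 4.12 (cv2) and the standard library are available. Lean on these libraries where they do the work, as an engineer would, in place of code of your own. Each camera call takes 0.05 s, during which the arm holds its last target. There are 200 camera calls.

## Working session

There is one attempt and no reset: what is moved stays moved. The work goes in short steps, Python scripts to look and compute and a tool call to move; the robot and the scene stay as the last step left them, time stands still between calls to the robot, and variables do not carry over. Pictures are saved under pics/ and viewed, at most 10 in all, crops included, and the job is handed in when it is done.

Besides the shell and the picture viewer there is one more tool, called after "Request:" as name([rows], argument=value, ...), one row to a line, values as JSON. servo_tool: Moves the arm, as the interface text tells. Its arguments: {"type":"object","properties":{"steps":{"type":"array"},"newtons":{"type":"number"}},"required":["steps"]}

```bash
ls; mkdir -p pics; cat > h.py <<'E'
import numpy as np,cv2
from rig import env
def grab(n):
    m=env.camera_model(n); im,d=env.get_image(n); return im,d,m
def K(m,h=384):
    f=h/2/np.tan(np.radians(m["fovy"]/2)); return np.array([[f,0,m["cx"]],[0,f,m["cy"]],[0,0,1.]])
def cloud(d,m):
    h,w=d.shape; u,v=np.meshgrid(np.arange(w),np.arange(h))
    p=cv2.undistortPoints(np.stack([u,v],-1).reshape(-1,1,2).astype(float),K(m),np.array(m["dist_coeffs"],float)).reshape(h,w,2)
    P=np.dstack([p*d[...,None],d]); T=np.array(m["T"])
    P=P@T[:3,:3].T+T[:3,3]; P[d==0]=np.nan; return P
def save(n,im,box=None,s=1):
    if box: im=im[box[1]:box[3],box[0]:box[2]]
    cv2.imwrite("pics/"+n,cv2.resize(im[...,::-1],None,fx=s,fy=s,interpolation=cv2.INTER_CUBIC))
E
python3 - <<'E'
from h import *
a=grab("scene");b=grab("side")
np.savez("v0.npz",a=a[0],b=b[0],pa=cloud(a[1],a[2]),pb=cloud(b[1],b[2]))
save("scene.png",a[0],None,1.5);save("side.png",b[0],None,1.5)
for m in(a[2],b[2]):print(np.round(np.array(m["T"]),2).tolist(),m["fovy"],m["dist_coeffs"])
s=env.observe();print(s["position"],np.round(s["tool_rot"],3).tolist(),s["time_s"],s["ft_force"])
E
```

```text
pics
[[0.61, -0.48, 0.64, -0.41], [-0.79, -0.39, 0.47, -0.6], [0.02, -0.79, -0.61, 0.89], [0.0, 0.0, 0.0, 1.0]] 46.03936605878513 [-0.11549471  0.          0.          0.          0.        ]
[[0.9, -0.2, 0.38, 0.01], [-0.43, -0.41, 0.81, -0.85], [-0.01, -0.89, -0.46, 0.58], [0.0, 0.0, 0.0, 1.0]] 56.63795329285305 [-0.01577268  0.          0.          0.          0.        ]
[ 0.2375896  -0.49573389  0.21637034] [[0.902, 0.432, -0.0], [0.432, -0.902, 0.001], [0.0, -0.001, -1.0]] 0.1 [0.65633079 0.27526329 0.66411577]
```

View pics/scene.png

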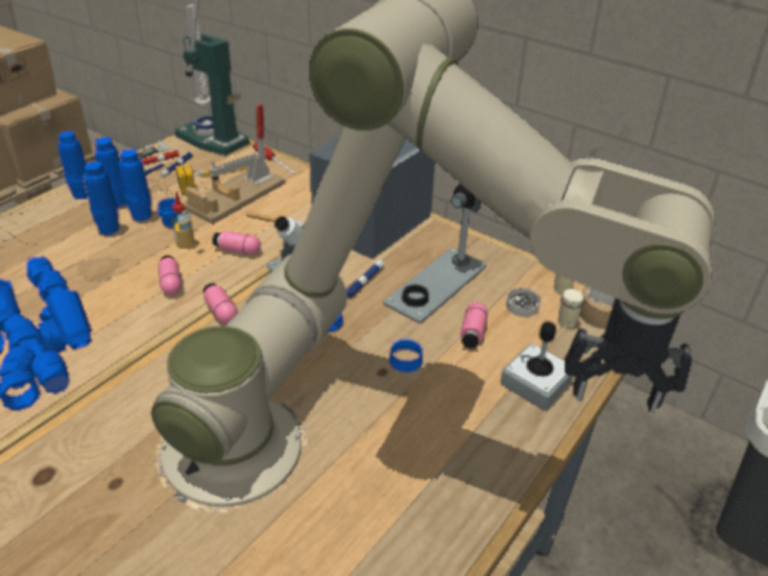

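View pics/side.png

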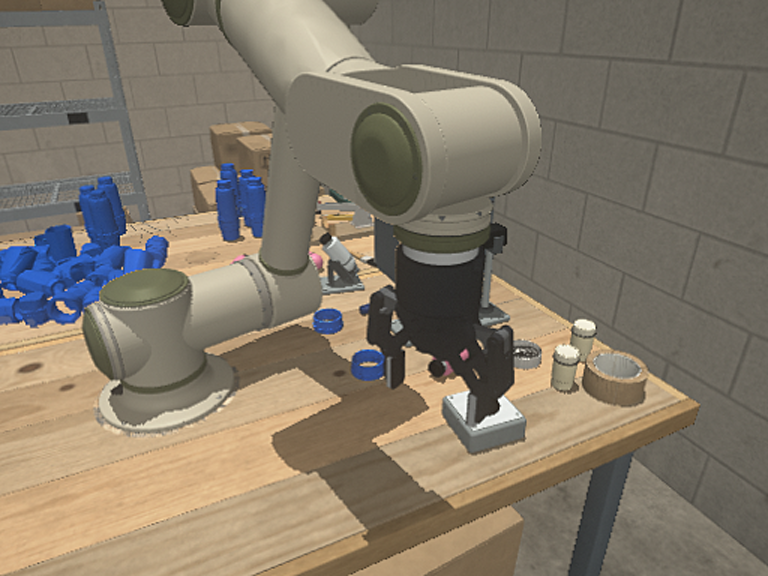

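Scene (1.5x pixels): the silver canister with black cap leans in its rest at (288,232), and in side at (340,250). The ring is at (415,295), the camera post at (463,225), the stick box at (540,370), the tin at (523,302) and cream cartridges at (570,305). The pink canisters, e.g. (475,325), are decoys.

```bash
python3 - <<'E'
from h import *
w=grab("wrist");np.savez("w0.npz",a=w[0],p=cloud(w[1],w[2]));save("wrist0.png",w[0],None,1.5)
print(np.round(w[2]["T"],3).tolist(),w[2]["fovy"])
v=np.load("v0.npz")
for n,l in(("pa",[(192,154),(277,197),(277,190),(307,172),(312,130),(270,208),(318,175),(360,244),(365,220),(349,201),(380,205)]),("pb",[(227,170),(218,160),(227,190),(235,190),(320,280),(325,210),(350,235)])):
    for x,y in l: print(n,x,y,np.round(np.nanmedian(v[n][y-1:y+2,x-1:x+2],(0,1)),3))
E
```

```text
[[0.432, -0.868, -0.245, 0.3], [-0.902, -0.416, -0.117, -0.466], [-0.0, 0.271, -0.963, 0.373], [0.0, 0.0, 0.0, 1.0]] 66.35808808468802
pa 192 154 [0.4   0.239 0.113]
pa 277 197 [ 0.497 -0.018  0.012]
pa 277 190 [ 0.507 -0.01   0.028]
pa 307 172 [ 0.648 -0.03   0.026]
pa 312 130 [ 0.631 -0.04   0.198]
pa 270 208 [ 0.444 -0.031  0.01 ]
pa 318 175 [ 0.674 -0.058  0.014]
pa 360 244 [ 0.426 -0.329  0.059]
pa 365 220 [ 0.428 -0.327  0.14 ]
pa 349 201 [ 0.625 -0.199  0.005]
pa 380 205 [ 0.612 -0.301  0.054]
pb 227 170 [0.424 0.232 0.088]
pb 218 160 [0.398 0.244 0.126]
pb 227 190 [0.42  0.23  0.011]
pb 235 190 [0.448 0.216 0.01 ]
pb 320 280 [ 0.255 -0.548  0.256]
pb 325 210 [ 0.648 -0.046  0.012]
pb 350 235 [ 0.625 -0.198  0.015]
```

View pics/wrist0.png

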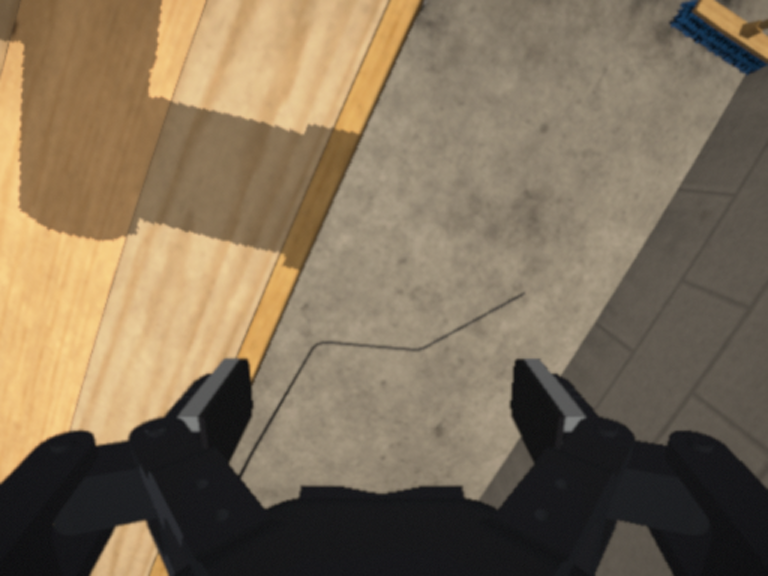

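Wrist view: table edge and floor only; the box isn't visible. I'll move over the box for a look at the arrow.

Request:
servo_tool([
  {"tz":4},
  {"tx":2.5,"ty":2.5,"tz":2},
  {"tx":2.5,"ty":2.5,"tz":2},
  {"tx":2.5,"ty":2.5,"tz":2},
  {"tx":2.5,"ty":2.5,"tz":2},
  {"tx":2.5,"ty":2.5},
  {"tx":0,"ty":0},
])

```text
invalid input at $.steps[0]: expected keys tx, ty, tz, yaw, claw
```

```bash
python3 - <<'E'
from h import *
w=grab("wrist");s=grab("scene");np.savez("w1.npz",a=w[0],p=cloud(w[1],w[2]),s=s[0],ps=cloud(s[1],s[2]))
im=np.hstack([cv2.resize(w[0],(400,300)),cv2.resize(s[0],(400,300))]);
big=cv2.resize(w[0],(768,576));save("wrist1.png",big)
print(env.observe()["position"])
E
```

```text
[ 0.23759811 -0.49585322  0.21663528]
```

View pics/wrist1.png

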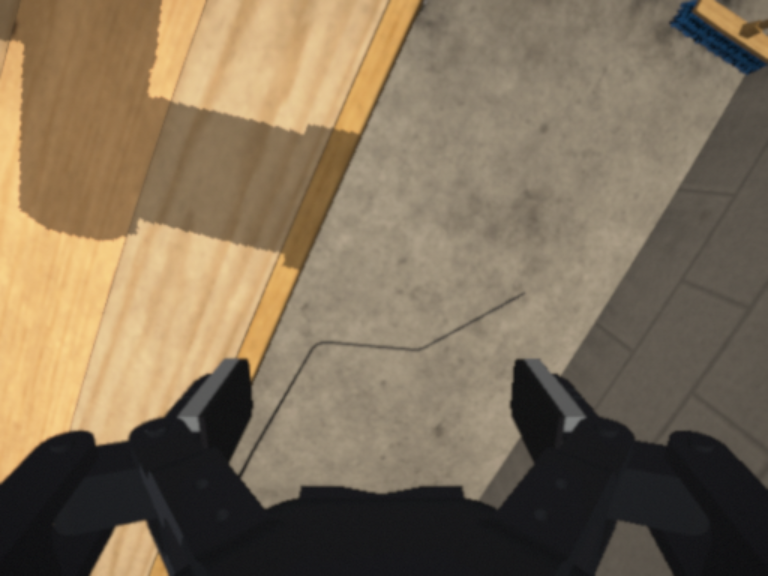

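Same view; the move was refused because every key is needed.

Request:
servo_tool([
  {"tx":0,"ty":0,"tz":4,"yaw":0,"claw":8.5},
  {"tx":2.5,"ty":2.5,"tz":2,"yaw":0,"claw":8.5},
  {"tx":2.5,"ty":2.5,"tz":2,"yaw":0,"claw":8.5},
  {"tx":2.5,"ty":2.5,"tz":2,"yaw":0,"claw":8.5},
  {"tx":2.5,"ty":2.5,"tz":2,"yaw":0,"claw":8.5},
  {"tx":2.5,"ty":2.5,"tz":0,"yaw":0,"claw":8.5},
  {"tx":0,"ty":0,"tz":0,"yaw":0,"claw":8.5},
])

```text
time_s: 0.95
position: [0.3648, -0.3684, 0.3378]
tool_rot: [[0.9, 0.436, 0.001], [0.436, -0.9, -0.001], [0.001, 0.001, -1.0]]
ft_force: [-1.1, -1.2, 0.5]
grip_width: 0.0851
gripper_force: 0.0
```

```bash
python3 - <<'E'
from h import *
w=grab("wrist");s=grab("scene");np.savez("w1.npz",a=w[0],p=cloud(w[1],w[2]),s=s[0],ps=cloud(s[1],s[2]))
save("wrist1b.png",w[0],None,1.5)
# ring: points with z 27-33mm near (0.5,-0.015)
for n,P in(("scene",cloud(s[1],s[2])),("v0",np.load("v0.npz")["pa"])):
    q=P.reshape(-1,3);m=(abs(q[:,2]-.030)<.005)&(np.hypot(q[:,0]-.495,q[:,1]+.015)<.05);r=q[m]
    A=np.c_[2*r[:,:2],np.ones(len(r))];c=np.linalg.lstsq(A,(r[:,:2]**2).sum(1),rcond=None)[0];print(n,len(r),c[:2],np.sqrt(c[2]+c[0]**2+c[1]**2),r[:,:2].min(0),r[:,:2].max(0))
E
```

```text
scene 112 [ 0.4857785  -0.02260877] 0.02351484545611346 [ 0.45803955 -0.04923115] [0.51260981 0.00403658]
v0 111 [ 0.48588909 -0.02266934] 0.023541080722478198 [ 0.45754232 -0.04964851] [0.51538791 0.00501593]
```

View pics/wrist1b.png

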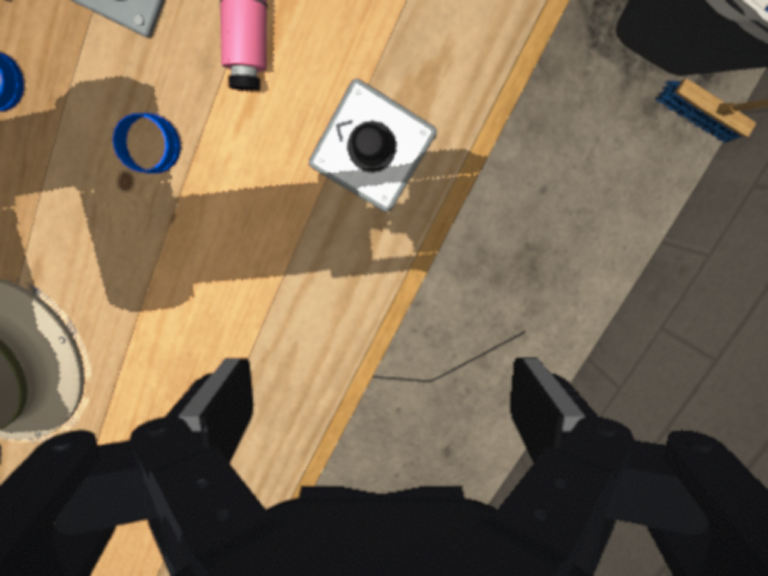

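Wrist (1.5x): box lid with corners (357,80), (436,130), (390,210), (312,163). The knob is at (371,145), and the V arrow at (344,129) has its apex towards the upper-left edge. I'll fit the box, then enlarge the arrow.

```bash
python3 - <<'E'
from h import *
v=np.load("w1.npz");P=v["p"]
m=(abs(P[...,2]-.042)<.006);m[:, :200]=0;m[145:]=0
n,l,st,_=cv2.connectedComponentsWithStats(m.astype(np.uint8));k=1+np.argmax(st[1:,4])
q=P[l==k];r=cv2.minAreaRect((q[:,:2]*1000).astype(np.float32));print(r,np.median(q[:,2]))
for x,y in((225,83),(229,86),(248,97)):print(P[y,x].round(4))
z=P[...,2];k=(z>.128)&(z<.16)&(np.hypot(P[...,0]-.43,P[...,1]+.33)<.06);print("knobtop",k.sum(),P[k].mean(0),P[k].min(0),P[k].max(0))
save("arrow.png",v["a"],(200,45,300,145),6)
# ring mean by scene colour: dark only
Q=v["ps"].reshape(-1,3);c=v["s"].reshape(-1,3).max(1)
m=(c<60)&(np.hypot(Q[:,0]-.487,Q[:,1]+.022)<.045)&(Q[:,2]>.026);r=Q[m];print("ring",len(r),cv2.minEnclosingCircle((r[:,:2]*1000).astype(np.float32)),np.median(r[:,2]))
# plate
m=(abs(Q[:,2]-.012)<.004)&(Q[:,0]>.40)&(Q[:,0]<.75)&(abs(Q[:,1]+.03)<.12);img=m.reshape(384,512).astype(np.uint8)
n,l,st,_=cv2.connectedComponentsWithStats(img);k=1+np.argmax(st[1:,4]);print("plate",cv2.minAreaRect((v["ps"][l==k][:,:2]*1000).astype(np.float32)))
E
```

```text
((438.4485168457031, -322.4266662597656), (96.39366149902344, 97.7832260131836), 84.72235870361328) 0.04206707841700222
[ 0.4428 -0.2843  0.0443]
[ 0.4416 -0.291   0.0413]
[ 0.4367 -0.3262  0.1414]
knobtop 431 [ 0.43855312 -0.32227699  0.13957796] [ 0.42513875 -0.3348849   0.12836373] [ 0.45214319 -0.30905085  0.14265188]
ring 67 ((484.2698669433594, -22.924335479736328), 26.57341194152832) 0.029048145829037697
plate ((564.9464721679688, -23.284149169921875), (98.3306884765625, 254.1106719970703), 88.53492736816406)
```

View pics/arrow.png

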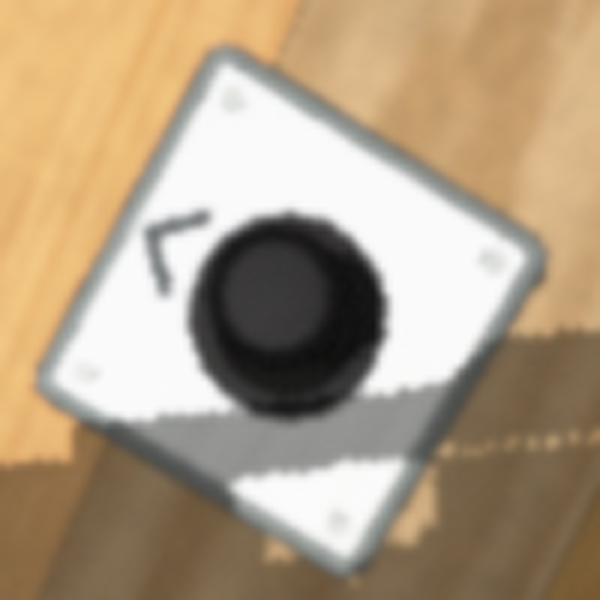

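Enlarged crop: the arrow's apex points to the edge at crop (110,210), i.e. world +y. Box +x is at about 84.7°, with centre (0.4385, -0.3224). Next, a close look at the ring.

Request:
servo_tool([
  {"tx":0.3,"ty":4.3,"tz":0,"yaw":-4,"claw":8.5},
  {"tx":0.3,"ty":4.3,"tz":0,"yaw":-4,"claw":8.5},
  {"tx":0.3,"ty":4.3,"tz":0,"yaw":-4,"claw":8.5},
  {"tx":0.3,"ty":4.3,"tz":0,"yaw":-4,"claw":8.5},
  {"tx":0.3,"ty":4.3,"tz":0,"yaw":-4,"claw":8.5},
  {"tx":0.3,"ty":4.3,"tz":0,"yaw":-4,"claw":8.5},
  {"tx":0.3,"ty":4.3,"tz":0,"yaw":-2,"claw":8.5},
  {"tx":0.3,"ty":4.3,"tz":0,"yaw":0,"claw":8.5},
  {"tx":0,"ty":0,"tz":0,"yaw":0,"claw":8.5},
  {"tx":0,"ty":0,"tz":0,"yaw":0,"claw":8.5},
])

```text
time_s: 2.05
position: [0.3866, -0.0272, 0.3368]
tool_rot: [[1.0, -0.006, -0.0], [-0.006, -1.0, -0.0], [-0.0, 0.0, -1.0]]
ft_force: [0.1, -0.7, 1.5]
grip_width: 0.0851
gripper_force: 0.0
```

```bash
python3 - <<'E'
from h import *
w=grab("wrist");P=cloud(w[1],w[2]);np.savez("w2.npz",a=w[0],p=P);save("ring.png",w[0],None,1)
Q=P.reshape(-1,3)
m=(abs(Q[:,2]-.030)<.003)&(np.hypot(Q[:,0]-.487,Q[:,1]+.022)<.045);r=Q[m];print("ring",len(r),cv2.minEnclosingCircle((r[:,:2]*1000).astype(np.float32)),cv2.fitEllipse((r[:,:2]*1000).astype(np.float32)),r.mean(0),r.min(0),r.max(0))
print(env.observe()["position"],env.observe()["time_s"])
E
```

```text
ring 533 ((486.7388000488281, -20.712852478027344), 26.63809585571289) ((486.60345458984375, -20.73525619506836), (46.00807571411133, 46.373390197753906), 97.18867492675781) [ 0.48666446 -0.02053207  0.02962573] [ 0.46064464 -0.04585262  0.02702709] [0.51275388 0.00548072 0.03245067]
[ 0.38669099 -0.02787812  0.33671394] 2.1
```

Request:
servo_tool([
  {"tx":-1.0,"ty":4.3,"tz":0,"yaw":0,"claw":8.5},
  {"tx":-1.0,"ty":4.3,"tz":0,"yaw":0,"claw":8.5},
  {"tx":-1.0,"ty":4.3,"tz":0,"yaw":0,"claw":8.5},
  {"tx":-1.5,"ty":4.3,"tz":0,"yaw":0,"claw":8.5},
  {"tx":-1.5,"ty":4.3,"tz":0,"yaw":0,"claw":8.5},
  {"tx":-1.5,"ty":4.3,"tz":0,"yaw":0,"claw":8.5},
  {"tx":0,"ty":0,"tz":0,"yaw":0,"claw":8.5},
  {"tx":0,"ty":0,"tz":0,"yaw":0,"claw":8.5},
])

```text
time_s: 2.9
position: [0.3122, 0.2306, 0.3366]
tool_rot: [[1.0, -0.007, -0.0], [-0.007, -1.0, -0.001], [-0.0, 0.001, -1.0]]
ft_force: [0.9, -0.9, 0.2]
grip_width: 0.0849
gripper_force: 0.0
```

```bash
python3 - <<'E'
from h import *
w=grab("wrist");P=cloud(w[1],w[2]);np.savez("w3.npz",a=w[0],p=P)
z=np.load("w2.npz");save("two.png",np.hstack([cv2.resize(z["a"],(400,300)),cv2.resize(w[0],(400,300))]))
m=(abs(P[...,2]-.010)<.004)&(np.hypot(P[...,0]-.42,P[...,1]-.23)<.15)
q=P[m];print("base",len(q),cv2.minAreaRect((q[:,:2]*1000).astype(np.float32)))
print(env.observe()["position"],env.observe()["time_s"])
E
```

```text
base 1679 ((436.773681640625, 186.2786865234375), (209.98733520507812, 185.65032958984375), 79.60540771484375)
[0.31254423 0.22995588 0.33665375] 2.95
```

View pics/two.png

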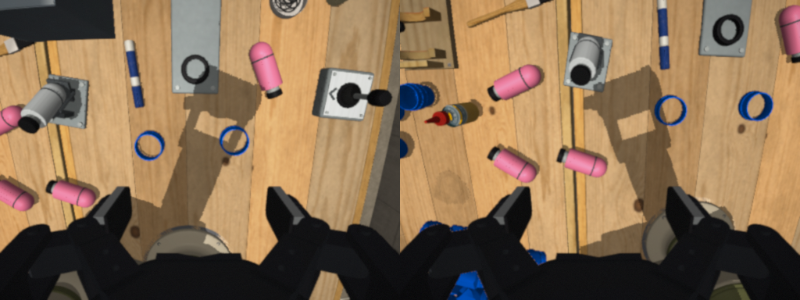

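Left: ring at (195,69). Right: the silver canister at (582,62) in its grey base, with pink decoys around it, all lying down. The grey-metal, black-capped one leaning in the V-rest is the one meant. I'll fit the cylinder.

```bash
python3 - <<'E'
from h import *
from scipy.optimize import least_squares
v=np.load("w3.npz");P=v["p"];C=v["a"].astype(int);sat=C.max(2)-C.min(2)
near=np.hypot(P[...,0]-.41,P[...,1]-.235)<.08
m=(abs(P[...,2]-.010)<.004)&near&(sat<40)
n,l,st,_=cv2.connectedComponentsWithStats(m.astype(np.uint8))
q=P[m];print("base",len(q),cv2.minAreaRect((q[:,:2]*1000).astype(np.float32)))
m=(P[...,2]>.07)&near&(sat<40)&(C.max(2)>100)
q=P[m];print(len(q),q.mean(0))
def f(x,q=q):
    a=np.array([x[2],x[3],1]);a/=np.linalg.norm(a);d=q-[x[0],x[1],.1]
    return np.linalg.norm(d-np.outer(d@a,a),axis=1)-.022
r=least_squares(f,[.41,.235,-.7,.1],loss="soft_l1",f_scale=.001);x=r.x
a=np.array([x[2],x[3],1]);a/=np.linalg.norm(a);print(x,a,"tilt",np.degrees(np.arccos(a[2])),"yaw",np.degrees(np.arctan2(a[1],a[0])),np.abs(r.fun).mean())
# cap top: black points extent along axis
k=(C.max(2)<60)&(P[...,2]>.08)&near;qq=P[k];t=(qq-[x[0],x[1],.1])@a;print("cap t",np.percentile(t,[2,50,95,99]),len(t))
t2=(q-[x[0],x[1],.1])@a;print("body t",np.percentile(t2,[1,99]))
E
```

```text
base 1462 ((425.6513366699219, 252.7327880859375), (83.62541198730469, 103.45718383789062), 79.29175567626953)
1146 [0.42838859 0.25086944 0.10583268]
[ 0.41269634  0.25511634 -0.75718395  0.15275778] [-0.59923178  0.12089179  0.79139525] tilt 37.68390815915081 yaw 168.59398538171544 0.0016222826393204855
cap t [0.03120226 0.32187981 0.32524082 0.32589572] 2350
body t [-0.05100261  0.03097578]
```

The two fits agree (lean yaw about 169.3°, base at (0.4257, 0.2527)). I'll grasp 76 mm up the axis, at (0.412, 0.255, 0.102).

Request:
servo_tool([
  {"tx":2.5,"ty":0.6,"tz":-3,"yaw":-2.6,"claw":8.5},
  {"tx":2.5,"ty":0.6,"tz":-3,"yaw":-2.6,"claw":8.5},
  {"tx":2.5,"ty":0.6,"tz":-3,"yaw":-2.6,"claw":8.5},
  {"tx":2.5,"ty":0.66,"tz":-3,"yaw":-2.5,"claw":8.5},
  {"tx":0,"ty":0,"tz":-3,"yaw":0,"claw":8.5},
  {"tx":0,"ty":0,"tz":-3,"yaw":0,"claw":8.5},
  {"tx":0,"ty":0,"tz":-2,"yaw":0,"claw":8.5},
  {"tx":0,"ty":0,"tz":-2,"yaw":0,"claw":8.5},
  {"tx":0,"ty":0,"tz":-1.4,"yaw":0,"claw":8.5},
  {"tx":0,"ty":0,"tz":0,"yaw":0,"claw":8.5},
  {"tx":0,"ty":0,"tz":0,"yaw":0,"claw":8.5},
  {"tx":0,"ty":0,"tz":0,"yaw":0,"claw":8.5},
])

```text
time_s: 4.15
position: [0.4126, 0.2549, 0.1037]
tool_rot: [[0.982, -0.187, 0.001], [-0.187, -0.982, 0.0], [0.001, -0.001, -1.0]]
ft_force: [-0.5, 0.6, 0.6]
grip_width: 0.0854
gripper_force: 0.0
```

Request:
servo_tool([
  {"tx":0,"ty":0,"tz":0,"yaw":0,"claw":5},
  {"tx":0,"ty":0,"tz":0,"yaw":0,"claw":5},
  {"tx":0,"ty":0,"tz":0,"yaw":0,"claw":4.6},
  {"tx":0,"ty":0,"tz":0,"yaw":0,"claw":4.3},
  {"tx":0,"ty":0,"tz":0,"yaw":0,"claw":4.0},
  {"tx":0,"ty":0,"tz":0,"yaw":0,"claw":4.0},
  {"tx":0,"ty":0,"tz":0,"yaw":0,"claw":4.0},
  {"tx":0,"ty":0,"tz":0,"yaw":0,"claw":4.0},
], newtons=25)

```text
time_s: 4.95
position: [0.4116, 0.2556, 0.1029]
tool_rot: [[0.983, -0.186, -0.0], [-0.186, -0.983, -0.0], [-0.0, 0.0, -1.0]]
ft_force: [0.4, -0.3, 0.2]
grip_width: 0.04
gripper_force: 0.1
```

The fingers reached 40 mm with no force, so I'll look.

```bash
python3 - <<'E'
from h import *
w=grab("wrist");s=grab("side");P=cloud(w[1],w[2]);np.savez("w4.npz",a=w[0],p=P,s=s[0],ps=cloud(s[1],s[2]))
save("grip.png",np.hstack([cv2.resize(w[0],(400,300)),cv2.resize(s[0][110:215,170:310],(400,300))]))
E
```

```text
(no output)
```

View pics/grip.png

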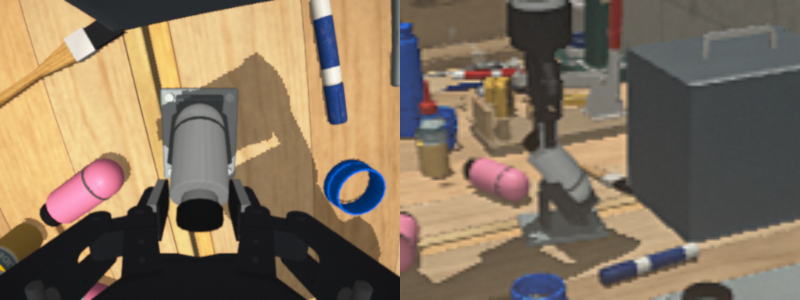

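The canister lies between the fingers, well placed; there may just be slack left. I'll close further.

Request:
servo_tool([
  {"tx":0,"ty":0,"tz":0,"yaw":0,"claw":3.6},
  {"tx":0,"ty":0,"tz":0,"yaw":0,"claw":3.3},
  {"tx":0,"ty":0,"tz":0,"yaw":0,"claw":3.0},
  {"tx":0,"ty":0,"tz":0,"yaw":0,"claw":3.0},
], newtons=25)

```text
time_s: 5.45
position: [0.4119, 0.2555, 0.104]
tool_rot: [[0.983, -0.185, 0.001], [-0.185, -0.983, -0.0], [0.001, -0.0, -1.0]]
ft_force: [-3.2, -2.7, 12.0]
grip_width: 0.0302
gripper_force: 16.2
```

12 N upward at 30 mm opening means the pads ride off the axis (or on the cap). I'll open and refit from this close view.

Request:
servo_tool([
  {"tx":0,"ty":0,"tz":0,"yaw":0,"claw":5.5},
  {"tx":0,"ty":0,"tz":0,"yaw":0,"claw":5.5},
  {"tx":0,"ty":0,"tz":0,"yaw":0,"claw":5.5},
])

```text
time_s: 5.75
position: [0.4116, 0.2556, 0.1028]
tool_rot: [[0.983, -0.186, -0.0], [-0.186, -0.983, 0.0], [-0.0, 0.0, -1.0]]
ft_force: [0.7, 0.7, -0.3]
grip_width: 0.0548
gripper_force: 0.0
```

```bash
cat > fit.py <<'E'
from h import *
from scipy.optimize import least_squares
def fit(P,C,c0,rad=.08,x0=(.41,.235,-.7,.1),zmin=.05):
    sat=C.max(2)-C.min(2);near=np.hypot(P[...,0]-c0[0],P[...,1]-c0[1])<rad
    m=(P[...,2]>zmin)&near&(sat<40)&(C.max(2)>95)&(P[...,2]<.2)
    m=cv2.erode(m.astype(np.uint8),np.ones((5,5)))>0
    q=P[m]
    def f(x):
        a=np.array([x[2],x[3],1]);a/=np.linalg.norm(a);d=q-[x[0],x[1],.1]
        return np.linalg.norm(d-np.outer(d@a,a),axis=1)-.022
    r=least_squares(f,x0,loss="soft_l1",f_scale=.001);x=r.x;a=np.array([x[2],x[3],1]);a/=np.linalg.norm(a)
    t=(q-[x[0],x[1],.1])@a
    print(len(q),"p@z.1",x[:2].round(4),"axis",a.round(3),"tilt",np.degrees(np.arccos(a[2])).round(1),"yaw",np.degrees(np.arctan2(a[1],a[0])).round(1),"res",np.median(abs(r.fun)).round(4),"t",np.percentile(t,[1,50,99]).round(4))
    return x,a
E
python3 - <<'E'
from fit import *
w=grab("wrist");P=cloud(w[1],w[2]);C=w[0].astype(int);np.savez("w5.npz",a=w[0],p=P)
x,a=fit(P,C,(.43,.25))
x,a=fit(P,C,(.44,.25),.05)
s=env.observe()["position"]
near=np.hypot(P[...,0]-.40,P[...,1]-.255)<.05
k=(C.max(2)<60)&(P[...,2]>.09)&near&(P[...,2]<.16);q=P[k]
d=q-[x[0],x[1],.1];t=d@a;rr=np.linalg.norm(d-np.outer(t,a),axis=1);g=rr<.018
print("cap",g.sum(),np.percentile(t[g],[2,50,98]),q[g].mean(0),s)
v=np.load("w5.npz");p=v["p"]
for u,r in((256,180),(256,200),(256,220),(256,240),(256,255),(256,270),(256,285)):print(u,r,p[r,u].round(4),C[r,u])
E
```

```text
5909 p@z.1 [0.4128 0.2552] axis [-0.585  0.111  0.803] tilt 36.6 yaw 169.3 res 0.0005 t [-0.0555 -0.0032  0.0202]
5909 p@z.1 [0.4128 0.2552] axis [-0.585  0.111  0.803] tilt 36.6 yaw 169.3 res 0.0005 t [-0.0555 -0.0032  0.0202]
cap 2089 [0.02480296 0.03409699 0.03614522] [0.40151714 0.25725019 0.13197519] [0.41157274 0.25562834 0.10274126]
256 180 [0.4411 0.2491 0.0981] [144 145 142]
256 200 [0.4333 0.2507 0.1103] [144 144 141]
256 220 [0.4259 0.2521 0.1202] [144 145 142]
256 240 [0.4152 0.2541 0.1207] [134 135 133]
256 255 [0.4115 0.2549 0.1299] [37 38 37]
256 270 [0.4073 0.2557 0.1367] [16 15 15]
256 285 [0.3964 0.2577 0.1323] [19 17 17]
```

```bash
python3 - <<'E'
from h import *
for n in("w4","w5"):
    v=np.load(n+".npz");P=v["p"];R=np.array([[.983,-.186],[-.186,-.983]])
    d=P[...,:2]-[.4116,.2556];X=d@R[:,0];Y=d@R[:,1];Z=P[...,2]
    dark=v["a"].max(2)<75
    for zl in np.arange(.07,.16,.01):
        m=(Z>zl)&(Z<zl+.01)&(abs(X)<.03)&dark
        y=Y[m];a=y[(y>.017)&(y<.06)];b=y[(y<-.017)&(y>-.06)]
        print(n,zl.round(2),len(a),len(b),(np.percentile(a,3)*1000).round(1) if len(a)>5 else 0,(np.percentile(b,97)*1000).round(1) if len(b)>5 else 0, (X[m].min().round(3),X[m].max().round(3)) if m.any() else 0)
v=np.load("w5.npz");save("g5.png",v["a"],(150,180,370,345),3.5)
E
```

```text
w4 0.07 64 62 23.8 -23.0 (np.float64(0.005), np.float64(0.021))
w4 0.08 0 2 0 0 (np.float64(0.011), np.float64(0.016))
w4 0.09 0 0 0 0 0
w4 0.1 0 0 0 0 0
w4 0.11 0 0 0 0 0
w4 0.12 147 108 19.4 -20.0 (np.float64(-0.029), np.float64(0.012))
w4 0.13 270 268 19.5 -20.0 (np.float64(-0.019), np.float64(0.012))
w4 0.14 315 304 19.5 -20.0 (np.float64(-0.009), np.float64(0.011))
w4 0.15 428 423 19.5 -20.1 (np.float64(-0.011), np.float64(0.012))
w5 0.07 63 64 23.9 -22.9 (np.float64(0.005), np.float64(0.021))
w5 0.08 0 3 0 0 (np.float64(0.011), np.float64(0.016))
w5 0.09 0 1 0 0 (np.float64(0.011), np.float64(0.011))
w5 0.1 0 0 0 0 0
w5 0.11 0 0 0 0 (np.float64(-0.007), np.float64(-0.007))
w5 0.12 137 90 26.9 -27.5 (np.float64(-0.029), np.float64(0.011))
w5 0.13 301 297 26.9 -27.5 (np.float64(-0.019), np.float64(0.012))
w5 0.14 390 379 26.9 -27.5 (np.float64(-0.011), np.float64(0.011))
w5 0.15 439 432 27.0 -27.6 (np.float64(-0.011), np.float64(0.012))
```

View pics/g5.png

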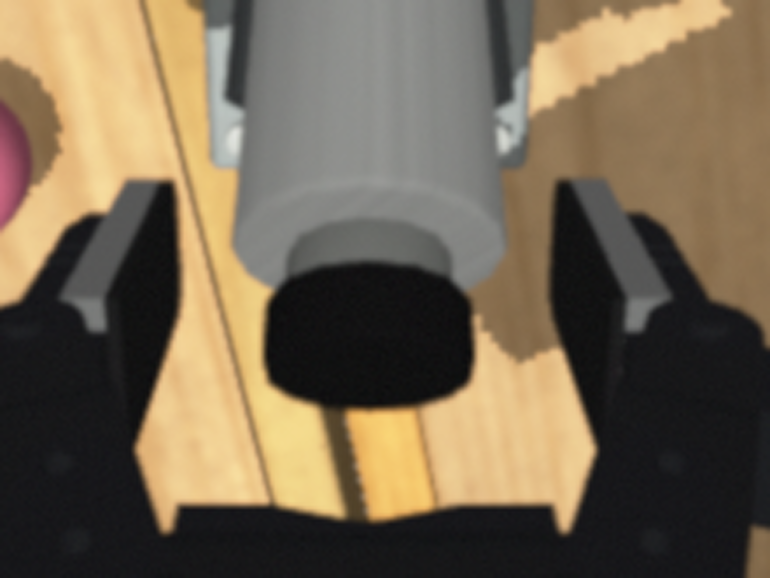

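```bash
python3 - <<'E'
from h import *
v=np.load("w5.npz");P=v["p"]
print(env.tcp_to_tips, env.camera_model("wrist")["T"][:3,3] if hasattr(env.camera_model("wrist")["T"],"shape") else "")
for cx,cy in((150,190),(165,190),(168,230),(100,290),(120,240),(570,190),(590,200),(650,295),(360,540)):
    print(cx,cy,P[int(180+cy/3.5),int(150+cx/3.5)].round(4))
v=np.load("v0.npz");q=v["pb"];b=v["b"].max(2)<60
m=b&(np.hypot(q[...,0]-.238,q[...,1]+.496)<.09)&(q[...,2]>.1)&(q[...,2]<.4);print("side: lowest finger z",np.percentile(q[m][:,2],[.2,1,5]))
E
```

```text
0.019 [0.47920964 0.24310009 0.25957273]
150 190 [0.4275 0.2836 0.1281]
165 190 [0.4273 0.281  0.1289]
168 230 [0.4215 0.2819 0.1287]
100 290 [0.428  0.2833 0.1565]
120 240 [0.4277 0.2839 0.1435]
570 190 [0.4179 0.2265 0.1308]
590 200 [0.4163 0.2241 0.1317]
650 295 [0.4164 0.2228 0.1578]
360 540 [0.4222 0.2544 0.1948]
side: lowest finger z [0.24828994 0.25525218 0.27842019]
```

The cameras put the fingertips about 24 mm above the reported TCP: the real grasp point is about 40 mm higher than stated (x and y are right, and the gripper body at z=0.195 agrees). So the pads only met the cap. I'll go down 4 cm with the jaws wider, then grip.

Request:
servo_tool([
  {"tx":0,"ty":0,"tz":0,"yaw":0,"claw":7},
  {"tx":0,"ty":0,"tz":0,"yaw":0,"claw":7},
  {"tx":0,"ty":0,"tz":-1,"yaw":0,"claw":7},
  {"tx":0,"ty":0,"tz":-1,"yaw":0,"claw":7},
  {"tx":0,"ty":0,"tz":-1,"yaw":0,"claw":7},
  {"tx":0,"ty":0,"tz":-1,"yaw":0,"claw":7},
  {"tx":0,"ty":0,"tz":0,"yaw":0,"claw":5.5},
  {"tx":0,"ty":0,"tz":0,"yaw":0,"claw":4.8},
  {"tx":0,"ty":0,"tz":0,"yaw":0,"claw":4},
  {"tx":0,"ty":0,"tz":0,"yaw":0,"claw":4},
  {"tx":0,"ty":0,"tz":0,"yaw":0,"claw":4},
  {"tx":0,"ty":0,"tz":0,"yaw":0,"claw":4},
], newtons=25)

```text
time_s: 7.0
position: [0.4119, 0.2556, 0.0632]
tool_rot: [[0.983, -0.186, 0.001], [-0.186, -0.983, 0.0], [0.001, -0.0, -1.0]]
ft_force: [0.7, -2.8, 1.3]
grip_width: 0.0437
gripper_force: 25.5
```

Gripped at 43.7 mm. Now lift it out along its axis.

Request:
servo_tool([
  {"tx":-0.57,"ty":0.11,"tz":0.82,"yaw":0,"claw":4},
  {"tx":-1.13,"ty":0.21,"tz":1.64,"yaw":0,"claw":4},
  {"tx":-1.13,"ty":0.21,"tz":1.64,"yaw":0,"claw":4},
  {"tx":-1.13,"ty":0.21,"tz":1.64,"yaw":0,"claw":4},
  {"tx":-0.5,"ty":0,"tz":2.5,"yaw":0,"claw":4},
  {"tx":0,"ty":0,"tz":2.5,"yaw":0,"claw":4},
  {"tx":0,"ty":0,"tz":2.5,"yaw":0,"claw":4},
  {"tx":0,"ty":0,"tz":0,"yaw":0,"claw":4},
  {"tx":0,"ty":0,"tz":0,"yaw":0,"claw":4},
])

```text
time_s: 7.9
position: [0.3664, 0.2631, 0.1953]
tool_rot: [[0.983, -0.185, 0.0], [-0.185, -0.983, 0.0], [-0.0, -0.0, -1.0]]
ft_force: [-0.9, 0.0, -1.1]
grip_width: 0.0433
gripper_force: 25.7
```

```bash
python3 - <<'E'
from fit import *
s=env.observe()["position"];print(s)
w=grab("wrist");P=cloud(w[1],w[2]);C=w[0].astype(int);np.savez("w6.npz",a=w[0],p=P)
# express in frame at grasp: shift so the grasp sits at z .1
g=s+[0,0,.04];Q=P-g+[0,0,.1]
sat=C.max(2)-C.min(2)
x,a=fit(Q,C,(.03,-.005),.07,(0,0,-.7,.13))
d=Q-[x[0],x[1],.1];t=d@a;rr=np.linalg.norm(d-np.outer(t,a),axis=2);k=(rr<.0175)&(C.max(2)<60)
print("cap top t",np.percentile(t[k],[50,90,97,99]))
E
```

```text
[0.36641493 0.26309385 0.1952832 ]
10480 p@z.1 [-0.0011  0.0006] axis [-0.584  0.116  0.804] tilt 36.5 yaw 168.7 res 0.0005 t [-0.0603 -0.0081  0.0172]Traceback (most recent call last):
  File "<stdin>", line 8, in <module>
ValueError: operands could not be broadcast together with shapes (384,512,3) (196608,3)
```

Held at 35° with dome centre about 54 mm from the grasp. Carrying it to just above the ring.

Request:
servo_tool([
  {"tx":1.0,"ty":-2,"tz":0,"yaw":0,"claw":4},
  {"tx":1.0,"ty":-3.5,"tz":0,"yaw":0,"claw":4},
  {"tx":1.0,"ty":-4,"tz":0,"yaw":0,"claw":4},
  {"tx":1.0,"ty":-4,"tz":0,"yaw":0,"claw":4},
  {"tx":1.0,"ty":-4,"tz":0,"yaw":0,"claw":4},
  {"tx":1.0,"ty":-4,"tz":-1,"yaw":0,"claw":4},
  {"tx":1.0,"ty":-3.4,"tz":-2,"yaw":0,"claw":4},
  {"tx":1.0,"ty":-2,"tz":-3,"yaw":0,"claw":4},
  {"tx":1.07,"ty":-1,"tz":-3,"yaw":0,"claw":4},
  {"tx":0,"ty":0,"tz":-2,"yaw":0,"claw":4},
  {"tx":0,"ty":0,"tz":-1.1,"yaw":0,"claw":4},
  {"tx":0,"ty":0,"tz":0,"yaw":0,"claw":4},
  {"tx":0,"ty":0,"tz":0,"yaw":0,"claw":4},
])

```text
time_s: 9.25
position: [0.4574, -0.0158, 0.074]
tool_rot: [[0.983, -0.186, -0.001], [-0.186, -0.983, 0.001], [-0.001, -0.0, -1.0]]
ft_force: [0.4, 0.8, -0.7]
grip_width: 0.0435
gripper_force: 25.8
```

```bash
python3 - <<'E'
from fit import *
s=env.observe()["position"];print(s)
w=grab("wrist");P=cloud(w[1],w[2]);C=w[0].astype(int);np.savez("w7.npz",a=w[0],p=P)
c=grab("scene");Pc=cloud(c[1],c[2]);Cc=c[0].astype(int)
g=s+[0,0,.04]
for n,p,col in(("w",P,C),("scene",Pc,Cc)):
    m=(abs(p[...,2]-.030)<.003)&(np.hypot(p[...,0]-.4865,p[...,1]+.021)<.032)&(col.max(2)<80);r=p[m]
    if len(r)>20:
        A=np.c_[2*r[:,:2],np.ones(len(r))];o=np.linalg.lstsq(A,(r[:,:2]**2).sum(1),rcond=None)[0]
        print(n,"ring",len(r),o[:2],r.min(0),r.max(0))
    # dome sphere fit incl. lower body
    x,a=fit(p-g+[0,0,.1],col,(.03,-.005),.06,(0,0,-.7,.13),.03)
    print("dome c",g+[x[0],x[1],0]-.054*np.array([-.564,.107,.819]))
save("hover.png",np.hstack([cv2.resize(w[0],(400,300)),cv2.resize(c[0][130:235,210:350],(400,300))]))
E
```

```text
[ 0.45739234 -0.0157847   0.07401556]
w ring 639 [ 0.48592006 -0.0206509 ] [ 0.48795359 -0.04692937  0.02707883] [0.51342068 0.00526893 0.03214408]
10498 p@z.1 [-0.0011  0.0006] axis [-0.585  0.118  0.803] tilt 36.6 yaw 168.6 res 0.0005 t [-0.0602 -0.0074  0.0173]
dome c [ 0.48674655 -0.02096803  0.06978956]
scene ring 81 [ 0.4856144  -0.02274693] [ 0.45802107 -0.0491233   0.02705172] [0.51316809 0.00277324 0.03261017]
5 p@z.1 [ 0.0046 -0.0017] axis [-0.381 -0.073  0.922] tilt 22.8 yaw -169.2 res 0.0007 t [0.006  0.0093 0.0123]
dome c [ 0.49241372 -0.0232692   0.06978956]
```

View pics/hover.png

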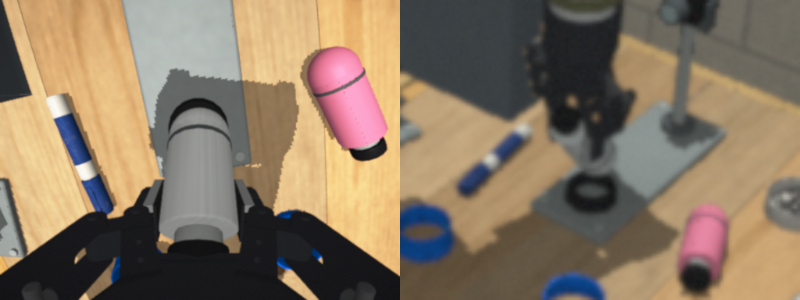

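Hover picture: the canister is above the black ring (right crop (590,190)), with marker and pink decoy clear. The dome centre is within 1 mm of the ring's axis, so I'll lower it (that was the last picture viewed; numbers from here).

Request:
servo_tool([
  {"tx":0,"ty":0,"tz":-1,"yaw":0,"claw":4},
  {"tx":0,"ty":0,"tz":-1,"yaw":0,"claw":4},
  {"tx":0,"ty":0,"tz":-0.5,"yaw":0,"claw":4},
  {"tx":0,"ty":0,"tz":-0.2,"yaw":0,"claw":4},
  {"tx":0,"ty":0,"tz":-0.2,"yaw":0,"claw":4},
  {"tx":0,"ty":0,"tz":0,"yaw":0,"claw":4},
  {"tx":0,"ty":0,"tz":0,"yaw":0,"claw":4},
])

```text
time_s: 10.05
position: [0.4562, -0.0153, 0.0454]
tool_rot: [[0.983, -0.185, -0.003], [-0.185, -0.983, 0.001], [-0.003, -0.001, -1.0]]
ft_force: [-7.3, 2.5, 10.8]
grip_width: 0.0433
gripper_force: 26.7
```

Seated on the rim. Now pivot it upright along an arc about the dome's centre with the lightest grip.

Request:
servo_tool([
  {"tx":-0.08,"ty":0,"tz":0.05,"yaw":0,"claw":4},
  {"tx":0.39,"ty":-0.07,"tz":0.25,"yaw":0,"claw":4},
  {"tx":0.41,"ty":-0.08,"tz":0.22,"yaw":0,"claw":4},
  {"tx":0.43,"ty":-0.08,"tz":0.18,"yaw":0,"claw":4},
  {"tx":0,"ty":0,"tz":0,"yaw":0,"claw":4},
  {"tx":0,"ty":0,"tz":0,"yaw":0,"claw":4},
], newtons=20)

```text
time_s: 10.65
position: [0.4677, -0.0178, 0.0521]
tool_rot: [[0.983, -0.185, -0.004], [-0.185, -0.983, 0.001], [-0.004, -0.0, -1.0]]
ft_force: [-7.2, 1.6, 6.5]
grip_width: 0.0435
gripper_force: 27.6
```

```bash
cat > chk.py <<'E'
from fit import *
s=env.observe();p=s["position"];w=grab("wrist");P=cloud(w[1],w[2]);C=w[0].astype(int)
g=p+[0,0,.04];print(p,s["ft_force"].round(1),s["time_s"])
x,a=fit(P-g+[0,0,.1],C,(.03,-.005),.05,(0,0,-.4,.1),.03)
for d in(.054,):print("dome c",g+[x[0],x[1],0]-d*a)
E
python3 chk.py
```

```text
[ 0.46768224 -0.01780352  0.0521173 ] [-7.2  1.6  6.5] 10.65
9773 p@z.1 [-0.0025  0.0008] axis [-0.475  0.088  0.876] tilt 28.9 yaw 169.5 res 0.0006 t [-0.0564 -0.0024  0.0181]
dome c [ 0.49083911 -0.02172603  0.04482474]
```

The dome rode up the far rim about 4 mm while turning to roughly 27°. I'll reseat it, press down a little and continue the arc, so the ring holds the dome.

Request:
servo_tool([
  {"tx":-0.2,"ty":0.03,"tz":-0.2,"yaw":0,"claw":4.2},
  {"tx":-0.2,"ty":0.03,"tz":-0.25,"yaw":0,"claw":4.2},
  {"tx":0,"ty":0,"tz":-0.15,"yaw":0,"claw":4.2},
  {"tx":0.2,"ty":-0.04,"tz":0.08,"yaw":0,"claw":4.2},
  {"tx":0.2,"ty":-0.04,"tz":0.07,"yaw":0,"claw":4.2},
  {"tx":0,"ty":0,"tz":0,"yaw":0,"claw":4.2},
], newtons=20)

```text
time_s: 11.3
position: [0.4658, -0.0175, 0.0479]
tool_rot: [[0.983, -0.185, -0.008], [-0.185, -0.983, 0.002], [-0.008, -0.0, -1.0]]
ft_force: [-16.2, 3.0, 18.4]
grip_width: 0.0432
gripper_force: 29.2
```

```bash
python3 chk.py
```

```text
[ 0.4658149  -0.0174676   0.04790336] [-16.2   3.   18.4] 11.3
10322 p@z.1 [-0.003   0.0008] axis [-0.522  0.09   0.848] tilt 32.0 yaw 170.2 res 0.0005 t [-0.056  -0.0029  0.0206]
dome c [ 0.49098763 -0.02153572  0.04211585]
```

Pad friction is too strong to pivot this way. I'll lift clear, measure the free pose, reseat without preload, let the ring hold it leaning, and square it up with the jaws turned 90°.

Request:
servo_tool([
  {"tx":-0.3,"ty":0.05,"tz":0.5,"yaw":0,"claw":4},
  {"tx":-0.1,"ty":0.02,"tz":0.7,"yaw":0,"claw":4},
  {"tx":0,"ty":0,"tz":0,"yaw":0,"claw":4},
  {"tx":0,"ty":0,"tz":0,"yaw":0,"claw":4},
])

```text
time_s: 11.75
position: [0.4656, -0.0179, 0.0599]
tool_rot: [[0.983, -0.186, 0.001], [-0.186, -0.983, -0.0], [0.001, 0.0, -1.0]]
ft_force: [-0.8, -0.2, -0.2]
grip_width: 0.0434
gripper_force: 27.7
```

```bash
python3 chk.py
```

```text
[ 0.46564264 -0.01792581  0.05994768] [-0.8 -0.2 -0.2] 11.75
10595 p@z.1 [-0.0034  0.0009] axis [-0.533  0.094  0.841] tilt 32.8 yaw 170.0 res 0.0005 t [-0.0561 -0.0035  0.0205]
dome c [ 0.49105559 -0.02211343  0.05453708]
```

Request:
servo_tool([
  {"tx":-0.17,"ty":0.11,"tz":-0.5,"yaw":0,"claw":4},
  {"tx":0,"ty":0,"tz":-0.5,"yaw":0,"claw":4},
  {"tx":0,"ty":0,"tz":-0.3,"yaw":0,"claw":4},
  {"tx":0,"ty":0,"tz":-0.2,"yaw":0,"claw":4},
  {"tx":0,"ty":0,"tz":0,"yaw":0,"claw":4},
  {"tx":0,"ty":0,"tz":0,"yaw":0,"claw":4},
])

```text
time_s: 12.4
position: [0.4627, -0.0164, 0.0449]
tool_rot: [[0.983, -0.186, -0.002], [-0.186, -0.983, 0.0], [-0.002, -0.0, -1.0]]
ft_force: [-5.7, 1.1, 6.8]
grip_width: 0.0436
gripper_force: 28.5
```

Request:
servo_tool([
  {"tx":-0.1,"ty":0.01,"tz":0,"yaw":0,"claw":4},
  {"tx":0,"ty":0,"tz":0,"yaw":0,"claw":4},
])

```text
time_s: 12.6
position: [0.4622, -0.0164, 0.0447]
tool_rot: [[0.983, -0.186, -0.001], [-0.186, -0.983, 0.0], [-0.001, -0.0, -1.0]]
ft_force: [-2.4, 1.3, 3.0]
grip_width: 0.0436
gripper_force: 27.9
```

Request:
servo_tool([
  {"tx":0,"ty":0,"tz":0,"yaw":0,"claw":4.5},
  {"tx":0,"ty":0,"tz":0,"yaw":0,"claw":4.5},
  {"tx":0,"ty":0,"tz":0,"yaw":0,"claw":4.6},
])

```text
time_s: 12.9
position: [0.4627, -0.0167, 0.0447]
tool_rot: [[0.983, -0.186, 0.0], [-0.186, -0.983, -0.0], [0.0, 0.0, -1.0]]
ft_force: [0.7, -0.1, 0.1]
grip_width: 0.046
gripper_force: 0.0
```

```bash
python3 chk.py
```

```text
[ 0.46269699 -0.01668339  0.04473069] [ 0.7 -0.1  0.1] 12.9
10878 p@z.1 [-0.0064  0.0021] axis [-0.564  0.107  0.819] tilt 35.0 yaw 169.2 res 0.0005 t [-0.0573 -0.0056  0.0194]
dome c [ 0.48671964 -0.02040588  0.04051067]
```

Released; the dome is seated at (0.4867, -0.0204, 0.0405). I'll open, check it isn't creeping, and raise.

Request:
servo_tool([
  {"tx":0,"ty":0,"tz":0,"yaw":0,"claw":6},
  {"tx":0,"ty":0,"tz":0,"yaw":0,"claw":8.5},
  {"tx":0,"ty":0,"tz":0,"yaw":0,"claw":8.5},
  {"tx":0,"ty":0,"tz":0,"yaw":0,"claw":8.5},
])

```text
time_s: 13.35
position: [0.4626, -0.0166, 0.0448]
tool_rot: [[0.983, -0.186, 0.0], [-0.186, -0.983, -0.0], [0.0, 0.0, -1.0]]
ft_force: [-0.1, -0.1, 0.9]
grip_width: 0.0853
gripper_force: 0.0
```

```bash
python3 chk.py
```

```text
[ 0.46255725 -0.0166186   0.04484661] [-0.1 -0.1  0.9] 13.35
10588 p@z.1 [-0.0063  0.0019] axis [-0.562  0.102  0.821] tilt 34.8 yaw 169.7 res 0.0004 t [-0.0582 -0.0056  0.019 ]
dome c [ 0.48660664 -0.02022947  0.04051599]
```

It's stable at about 33°. Raise, turn the jaws 90°, and come down straddling it in its lean plane.

Request:
servo_tool([
  {"tx":0,"ty":0,"tz":2,"yaw":0,"claw":8.5},
  {"tx":0,"ty":0,"tz":3,"yaw":0,"claw":8.5},
  {"tx":0,"ty":0,"tz":2.5,"yaw":0,"claw":8.5},
  {"tx":0,"ty":0,"tz":0,"yaw":8,"claw":8.5},
  {"tx":0,"ty":0,"tz":0,"yaw":8.2,"claw":8.5},
  {"tx":0,"ty":0,"tz":0,"yaw":8.2,"claw":8.5},
  {"tx":0,"ty":0,"tz":0,"yaw":8.2,"claw":8.5},
  {"tx":0,"ty":0,"tz":0,"yaw":8.2,"claw":8.5},
  {"tx":0,"ty":0,"tz":0,"yaw":8.2,"claw":8.5},
  {"tx":0,"ty":0,"tz":0,"yaw":8.2,"claw":8.5},
  {"tx":-0.55,"ty":0.17,"tz":0,"yaw":8.2,"claw":8.5},
  {"tx":0,"ty":0,"tz":0,"yaw":8.2,"claw":8.5},
  {"tx":0,"ty":0,"tz":0,"yaw":8.2,"claw":8.5},
  {"tx":0,"ty":0,"tz":0,"yaw":8.2,"claw":8.5},
  {"tx":0,"ty":0,"tz":0,"yaw":0,"claw":8.5},
  {"tx":0,"ty":0,"tz":0,"yaw":0,"claw":8.5},
])

```text
time_s: 15.0
position: [0.457, -0.0149, 0.1198]
tool_rot: [[0.189, 0.982, -0.0], [0.982, -0.189, 0.0], [0.0, -0.0, -1.0]]
ft_force: [-0.3, -0.3, 0.8]
grip_width: 0.0849
gripper_force: 0.0
```

```bash
python3 - <<'E'
from fit import *
s=env.observe();p=s["position"];w=grab("wrist");P=cloud(w[1],w[2]);C=w[0].astype(int)
print(p,s["time_s"])
x,a=fit(P,C,(.465,-.018),.06,(.45,-.015,-.5,.1),.04)
print("dome c",np.array([x[0],x[1],.1])-(.0595/a[2])*a)
c=grab("scene");Pc=cloud(c[1],c[2]);fit(Pc,c[0].astype(int),(.465,-.018),.05,(.45,-.015,-.5,.1),.05)
E
```

```text
[ 0.45700032 -0.01488576  0.11979888] 15.0
2845 p@z.1 [ 0.4457 -0.0137] axis [-0.564  0.076  0.822] tilt 34.7 yaw 172.3 res 0.0006 t [-0.0571 -0.017  -0.0034]
dome c [ 0.48651646 -0.01926014  0.0405    ]
70 p@z.1 [ 0.4511 -0.0139] axis [-0.486  0.086  0.87 ] tilt 29.6 yaw 170.0 res 0.0007 t [-0.0422 -0.0189 -0.0003]
```

Request:
servo_tool([
  {"tx":0,"ty":0,"tz":-2,"yaw":0,"claw":8.5},
  {"tx":0,"ty":0,"tz":-2,"yaw":0,"claw":8.5},
  {"tx":0,"ty":0,"tz":-1.5,"yaw":0,"claw":8.5},
  {"tx":0,"ty":0,"tz":-1.4,"yaw":0,"claw":8.5},
  {"tx":0,"ty":0,"tz":0,"yaw":0,"claw":8.5},
  {"tx":0,"ty":0,"tz":0,"yaw":0,"claw":8.5},
])

```text
time_s: 15.7
position: [0.4572, -0.0149, 0.0511]
tool_rot: [[0.187, 0.982, -0.0], [0.982, -0.187, -0.0], [-0.0, -0.0, -1.0]]
ft_force: [-0.5, 0.5, -0.3]
grip_width: 0.0852
gripper_force: 0.0
```

Request:
servo_tool([
  {"tx":0.39,"ty":-0.074,"tz":0,"yaw":0,"claw":8.5},
  {"tx":0.39,"ty":-0.074,"tz":0,"yaw":0,"claw":8.5},
  {"tx":0.39,"ty":-0.074,"tz":0,"yaw":0,"claw":8.5},
  {"tx":0.39,"ty":-0.074,"tz":0,"yaw":0,"claw":8.5},
  {"tx":0.39,"ty":-0.074,"tz":0,"yaw":0,"claw":8.5},
  {"tx":0.39,"ty":-0.074,"tz":0,"yaw":0,"claw":8.5},
])

```text
time_s: 16.3
position: [0.4808, -0.0194, 0.0508]
tool_rot: [[0.186, 0.983, 0.0], [0.983, -0.186, 0.0], [0.0, 0.0, -1.0]]
ft_force: [-0.4, 0.2, 0.3]
grip_width: 0.0854
gripper_force: 0.1
```

Request:
servo_tool([
  {"tx":0.39,"ty":-0.074,"tz":0,"yaw":0,"claw":8.5},
  {"tx":0.39,"ty":-0.074,"tz":0,"yaw":0,"claw":8.5},
  {"tx":0.39,"ty":-0.074,"tz":0,"yaw":0,"claw":8.5},
  {"tx":0.39,"ty":-0.074,"tz":0,"yaw":0,"claw":8.5},
  {"tx":0.39,"ty":-0.074,"tz":0,"yaw":0,"claw":8.5},
  {"tx":0,"ty":0,"tz":0,"yaw":0,"claw":8.5},
])

```text
time_s: 16.9
position: [0.5005, -0.0232, 0.0508]
tool_rot: [[0.186, 0.983, 0.0], [0.983, -0.186, -0.0], [-0.0, 0.001, -1.0]]
ft_force: [0.4, 0.4, -0.0]
grip_width: 0.0848
gripper_force: 0.0
```

```bash
cat > chk2.py <<'E'
from fit import *
s=env.observe();p=s["position"];print(p,s["ft_force"].round(1),s["time_s"])
for n in("wrist","side","scene"):
    w=grab(n)
    try:
        x,a=fit(cloud(w[1],w[2]),w[0].astype(int),(.487,-.021),.05,(.485,-.02,0.,0.),.04)
        print(n,"dome c",np.array([x[0],x[1],.1])-(.0595/a[2])*a)
    except Exception as e:print(n,e)
E
python3 chk2.py
```

```text
[ 0.50049322 -0.02318932  0.05080976] [ 0.4  0.4 -0. ] 16.9
5525 p@z.1 [ 0.4794 -0.0204] axis [-0.136 -0.024  0.99 ] tilt 7.9 yaw -170.1 res 0.0011 t [-0.0429  0.0036  0.0085]
wrist dome c [ 0.4875706  -0.01898594  0.0405    ]
149 p@z.1 [ 0.4827 -0.0185] axis [-0.031 -0.002  1.   ] tilt 1.8 yaw -176.7 res 0.0012 t [-0.0388 -0.0133  0.0102]
side dome c [ 0.48447479 -0.01839379  0.0405    ]
90 p@z.1 [ 0.4813 -0.0178] axis [-0.139  0.067  0.988] tilt 8.9 yaw 154.2 res 0.0012 t [-0.0476 -0.0198  0.0093]
scene dome c [ 0.48966294 -0.02189405  0.0405    ]
```

Nearly upright. Close the jaws centred on the ring's axis to square it.

Request:
servo_tool([
  {"tx":-0.39,"ty":0.07,"tz":0,"yaw":0,"claw":7.6},
  {"tx":-0.4,"ty":0.07,"tz":0,"yaw":0,"claw":6.8},
  {"tx":-0.4,"ty":0.07,"tz":0,"yaw":0,"claw":6.0},
  {"tx":-0.2,"ty":0.04,"tz":0,"yaw":0,"claw":5.4},
  {"tx":0,"ty":0,"tz":0,"yaw":0,"claw":5.0},
  {"tx":0,"ty":0,"tz":0,"yaw":0,"claw":4.6},
  {"tx":0,"ty":0,"tz":0,"yaw":0,"claw":4.3},
  {"tx":0,"ty":0,"tz":0,"yaw":0,"claw":4.2},
  {"tx":0,"ty":0,"tz":0,"yaw":0,"claw":4.2},
], newtons=20)

```text
time_s: 17.95
position: [0.4861, -0.0205, 0.0508]
tool_rot: [[0.186, 0.983, -0.0], [0.983, -0.186, 0.0], [0.0, -0.0, -1.0]]
ft_force: [-1.2, -0.1, 1.5]
grip_width: 0.0434
gripper_force: 20.3
```

```bash
python3 chk2.py
```

```text
[ 0.48609598 -0.02054578  0.05082152] [-1.2 -0.1  1.5] 17.95
5312 p@z.1 [ 0.4856 -0.0222] axis [-0.014 -0.081  0.997] tilt 4.7 yaw -100.0 res 0.0015 t [-0.043   0.0048  0.0085]
wrist dome c [ 0.48645381 -0.01737978  0.0405    ]
138 p@z.1 [ 0.4864 -0.0188] axis [0.008 0.018 1.   ] tilt 1.1 yaw 64.4 res 0.0011 t [-0.0396 -0.0136  0.0087]
side dome c [ 0.48593658 -0.01983495  0.0405    ]
86 p@z.1 [ 0.4848 -0.0185] axis [-0.102  0.073  0.992] tilt 7.2 yaw 144.4 res 0.0012 t [-0.0479 -0.0163  0.0098]
scene dome c [ 0.49096809 -0.02288068  0.0405    ]
```

Squared in one plane (43.4 mm). I'll release, rise and check the standing pose from above.

Request:
servo_tool([
  {"tx":0,"ty":0,"tz":0,"yaw":0,"claw":4.6},
  {"tx":0,"ty":0,"tz":0,"yaw":0,"claw":6},
  {"tx":0,"ty":0,"tz":0,"yaw":0,"claw":8.5},
  {"tx":0,"ty":0,"tz":0,"yaw":0,"claw":8.5},
  {"tx":0,"ty":0,"tz":0,"yaw":0,"claw":8.5},
  {"tx":0,"ty":0,"tz":3,"yaw":0,"claw":8.5},
  {"tx":0,"ty":0,"tz":4,"yaw":0,"claw":8.5},
  {"tx":0,"ty":-3,"tz":4,"yaw":0,"claw":8.5},
  {"tx":0,"ty":-4,"tz":4,"yaw":0,"claw":8.5},
  {"tx":0,"ty":0,"tz":0,"yaw":0,"claw":8.5},
  {"tx":0,"ty":0,"tz":0,"yaw":0,"claw":8.5},
])

```text
time_s: 19.2
position: [0.4859, -0.0863, 0.1963]
tool_rot: [[0.187, 0.982, 0.001], [0.982, -0.187, -0.0], [0.0, 0.001, -1.0]]
ft_force: [-0.7, 0.2, -0.5]
grip_width: 0.0848
gripper_force: 0.0
```

```bash
cat > cap.py <<'E'
from h import *
print(env.observe()["position"],env.observe()["time_s"])
w=grab("wrist");P=cloud(w[1],w[2]);C=w[0].astype(int)
near=np.hypot(P[...,0]-.4866,P[...,1]+.0207)<.04
def circ(m,n):
    m=cv2.morphologyEx(m.astype(np.uint8),cv2.MORPH_OPEN,np.ones((3,3)))>0
    r=P[m]
    if len(r)<8:print(n,len(r));return
    (c,rad)=cv2.minEnclosingCircle((r[:,:2]*1000).astype(np.float32))
    A=np.c_[r[:,:2]-r[:,:2].mean(0),np.ones(len(r))];pl=np.linalg.lstsq(A,r[:,2],rcond=None)[0]
    print(n,len(r),np.round(c,1),round(rad,1),"z",np.median(r[:,2]).round(4),"slope deg",np.degrees(pl[:2]).round(1))
circ((P[...,2]>.1245)&near,"cap top")
circ((abs(P[...,2]-.03)<.003)&near&(C.max(2)<80),"ring")
E
python3 cap.py; python3 chk2.py
```

```text
[ 0.4859295  -0.08629335  0.19633178] 19.2
cap top 1380 [485.2 -20. ] 15.8 z 0.1282 slope deg [ 0.9 -0.5]
ring 0
[ 0.48551348 -0.08551173  0.19546653] [-0.5 -0.2 -0.4] 19.25
219 p@z.1 [ 0.4484 -0.0201] axis [0.855 0.02  0.519] tilt 58.8 yaw 1.4 res 0.0008 t [0.0256 0.0454 0.0528]
wrist dome c [ 0.35032265 -0.02244047  0.0405    ]
117 p@z.1 [ 0.4865 -0.0193] axis [ 0.007 -0.004  1.   ] tilt 0.5 yaw -32.2 res 0.001 t [-0.0395 -0.018   0.0103]
side dome c [ 0.48612538 -0.01909484  0.0405    ]
154 p@z.1 [ 0.4873 -0.0204] axis [-0.012 -0.01   1.   ] tilt 0.9 yaw -138.1 res 0.0014 t [-0.042  -0.0128  0.0104]
scene dome c [ 0.48798483 -0.01981025  0.0405    ]
```

The canister stands with its cap centre at (0.4852, -0.0200), z 0.128 and slope under 1°: seated and upright. On to the stick: jaws along the arrow line, straddling the knob.

Request:
servo_tool([
  {"tx":-0.43,"ty":-2.15,"tz":0,"yaw":-7.7,"claw":8.5},
  {"tx":-0.43,"ty":-2.15,"tz":0,"yaw":-7.7,"claw":8.5},
  {"tx":-0.43,"ty":-2.15,"tz":0,"yaw":-7.7,"claw":8.5},
  {"tx":-0.43,"ty":-2.15,"tz":0,"yaw":-7.7,"claw":8.5},
  {"tx":-0.43,"ty":-2.15,"tz":0,"yaw":-7.7,"claw":8.5},
  {"tx":-0.43,"ty":-2.15,"tz":0,"yaw":-7.7,"claw":8.5},
  {"tx":-0.43,"ty":-2.15,"tz":0,"yaw":-7.7,"claw":7},
  {"tx":-0.43,"ty":-2.15,"tz":0,"yaw":-7.7,"claw":7},
  {"tx":-0.43,"ty":-2.15,"tz":0,"yaw":-7.7,"claw":7},
  {"tx":-0.43,"ty":-2.15,"tz":0,"yaw":-7.7,"claw":7},
  {"tx":-0.44,"ty":-2.1,"tz":0,"yaw":-7.6,"claw":7},
  {"tx":0,"ty":0,"tz":0,"yaw":0,"claw":7},
  {"tx":0,"ty":0,"tz":0,"yaw":0,"claw":7},
])

```text
time_s: 20.7
position: [0.4387, -0.3211, 0.1954]
tool_rot: [[0.996, -0.09, -0.001], [-0.09, -0.996, 0.002], [-0.001, -0.001, -1.0]]
ft_force: [0.0, -0.1, 0.3]
grip_width: 0.0701
gripper_force: 0.0
```

```bash
cat > knob.py <<'E'
from h import *
s=env.observe();print(s["position"],np.degrees(np.arctan2(s["tool_rot"][1,1],s["tool_rot"][0,1])),s["grip_width"],s["ft_force"].round(1),s["time_s"])
B=np.array([.4385,-.3224]);e=np.array([.0924,.9957]);l=np.array([-e[1],e[0]])
for n in("wrist","scene","side"):
    w=grab(n);P=cloud(w[1],w[2]);C=w[0].max(2)
    d=P[...,:2]-B;E=d@e;L=d@l;Z=P[...,2]
    if n=="wrist":
        m=(abs(Z-.042)<.004)&(np.hypot(E,L)<.075)
        if m.sum()>300:print("lid",m.sum(),cv2.minAreaRect((P[m][:,:2]*1000).astype(np.float32)))
    m=(C<70)&(Z>.112)&(Z<.144)&(abs(L)<.025)&(E>-.016)&(E<.052)
    top=m&(Z>np.percentile(Z[m],98)-.004) if m.any() else m
    if m.sum()>5:print(n,"knob pts",m.sum(),"mean E,L,Z",E[m].mean().round(4),L[m].mean().round(4),Z[m].max().round(4),"L range",L[m].min().round(4),L[m].max().round(4),"E range",E[m].min().round(4),E[m].max().round(4),"top E",E[top].mean().round(4),L[top].mean().round(4))
E
python3 knob.py
```

```text
[ 0.43865885 -0.3211213   0.19536069] -95.1584605800687 0.07014706450591357 [ 0.  -0.1  0.3] 20.7
lid 5088 ((438.99969482421875, -322.6155090332031), (93.90851593017578, 92.8623275756836), 84.86212921142578)
wrist knob pts 1048 mean E,L,Z 0.0008 -0.0037 0.1424 L range -0.0143 0.0123 E range -0.0125 0.0132 top E 0.0008 -0.0011
scene knob pts 96 mean E,L,Z -0.0036 0.0058 0.1424 L range -0.0101 0.0144 E range -0.0137 0.0079 top E -0.0018 0.0019
side knob pts 160 mean E,L,Z -0.0065 0.0044 0.1427 L range -0.0099 0.0146 E range -0.0138 0.0087 top E -0.0022 0.0021
```

Request:
servo_tool([
  {"tx":0,"ty":-0.1,"tz":-3,"yaw":0,"claw":7},
  {"tx":0,"ty":0,"tz":-3,"yaw":0,"claw":7},
  {"tx":0,"ty":0,"tz":-3,"yaw":0,"claw":7},
  {"tx":0,"ty":0,"tz":-2,"yaw":0,"claw":7},
  {"tx":0,"ty":0,"tz":-1.3,"yaw":0,"claw":7},
  {"tx":0,"ty":0,"tz":0,"yaw":0,"claw":7},
  {"tx":0,"ty":0,"tz":0,"yaw":0,"claw":7},
])

```text
time_s: 21.55
position: [0.439, -0.3226, 0.0737]
tool_rot: [[0.996, -0.091, 0.0], [-0.091, -0.996, -0.0], [0.0, 0.0, -1.0]]
ft_force: [0.2, 0.6, 1.1]
grip_width: 0.0697
gripper_force: 0.0
```

```bash
python3 knob.py; python3 - <<'E'
from h import *
w=grab("wrist");P=cloud(w[1],w[2]);B=np.array([.4388,-.3224]);e=np.array([.0924,.9957]);l=np.array([-e[1],e[0]])
d=P[...,:2]-B;E=d@e;L=d@l;Z=P[...,2];dark=w[0].max(2)<75
m=(abs(L)<.02)&(abs(E)>.02)&(abs(E)<.06)&dark&(Z>.08)&(Z<.16)
for s in(1,-1):
    k=m&(E*s>0);print(s,k.sum(),np.percentile(abs(E[k]),[2,5]),np.percentile(Z[k],[1,5]))
E
```

```text
[ 0.43898029 -0.3225572   0.073664  ] -95.22870251211262 0.06969117232096665 [0.2 0.6 1.1] 21.55
lid 12584 ((438.6510925292969, -322.39508056640625), (94.33547973632812, 95.09805297851562), 84.85968780517578)
wrist knob pts 6167 mean E,L,Z 0.0097 -0.006 0.144 L range -0.0147 0.0105 E range -0.0129 0.052 top E 0.0067 -0.0033
scene knob pts 131 mean E,L,Z 0.0066 0.0054 0.1437 L range -0.0078 0.0137 E range -0.0133 0.0494 top E 0.0056 0.0028
side knob pts 222 mean E,L,Z 0.0114 0.0048 0.1438 L range -0.0112 0.0149 E range -0.0141 0.0411 top E 0.0121 0.0048
1 6278 [0.03035253 0.03446112] [0.10092611 0.10897178]
-1 6068 [0.03079805 0.03492815] [0.10118866 0.10935324]
```

Request:
servo_tool([
  {"tx":0.09,"ty":1.0,"tz":0,"yaw":0,"claw":7},
  {"tx":0.07,"ty":0.8,"tz":0,"yaw":0,"claw":7},
  {"tx":0.04,"ty":0.4,"tz":0,"yaw":0,"claw":7},
  {"tx":0.03,"ty":0.3,"tz":0,"yaw":0,"claw":7},
  {"tx":0.03,"ty":0.3,"tz":0,"yaw":0,"claw":7},
  {"tx":0.03,"ty":0.3,"tz":0,"yaw":0,"claw":7},
  {"tx":0.03,"ty":0.3,"tz":0,"yaw":0,"claw":7},
  {"tx":0.03,"ty":0.3,"tz":0,"yaw":0,"claw":7},
  {"tx":0.03,"ty":0.3,"tz":0,"yaw":0,"claw":7},
  {"tx":0.02,"ty":0.2,"tz":0,"yaw":0,"claw":7},
  {"tx":0,"ty":0,"tz":0,"yaw":0,"claw":7},
  {"tx":0,"ty":0,"tz":0,"yaw":0,"claw":7},
])

```text
time_s: 22.95
position: [0.4426, -0.2809, 0.0731]
tool_rot: [[0.996, -0.092, -0.0], [-0.092, -0.996, 0.0], [-0.0, -0.0, -1.0]]
ft_force: [-0.0, -1.8, -0.8]
grip_width: 0.0705
gripper_force: 0.9
```

```bash
cat > tilt.py <<'E'
from h import *
from scipy.optimize import least_squares
s=env.observe();p=s["position"];B=np.array([.4387,-.3224]);e=np.array([.0924,.9957]);l=np.array([-e[1],e[0]])
f=(p[:2]-B)@e-s["grip_width"]/2
print(p,"L",((p[:2]-B)@l).round(4),"rear face",f.round(4),s["ft_force"].round(1),s["time_s"])
for n in("wrist","side"):
    w=grab(n);P=cloud(w[1],w[2]);d=P[...,:2]-B;Q=np.dstack([d@e,d@l,P[...,2]-.045])
    m=(w[0].max(2)<75)&(Q[...,2]>.06)&(Q[...,2]<.1)&(abs(Q[...,1])<.016)&(Q[...,0]>-.016)&(Q[...,0]<.052)
    q=Q[m];q=q[(q[:,0]>f+.001)&(q[:,0]<f+.066)]
    def sd(x): # signed distance to knob: solid cylinder r 14, s 64..96
        a=np.array([np.sin(x[0]),np.sin(x[1]),0]);a[2]=np.sqrt(1-a@a);t=q@a;r=np.linalg.norm(q-np.outer(t,a),axis=1)-.014
        h=abs(t-.080)-.016;return np.where((r>0)&(h>0),np.hypot(r,h),np.maximum(r,h))
    r=least_squares(sd,[.2,0],loss="soft_l1",f_scale=.001);print(n,len(q),"tilt e,l",r.x.round(3),np.median(abs(r.fun)).round(4))
E
python3 tilt.py
```

```text
[ 0.44262171 -0.28092536  0.07311032] L -0.0001 rear face 0.0064 [-0.  -1.8 -0.8] 22.95
wrist 4635 tilt e,l [0.282 0.011] 0.0005
side 67 tilt e,l [ 0.256 -0.01 ] 0.0009
```

Request:
servo_tool([
  {"tx":0.02,"ty":0.2,"tz":0,"yaw":0,"claw":7},
  {"tx":0.02,"ty":0.25,"tz":0,"yaw":0,"claw":7},
  {"tx":0,"ty":0,"tz":0,"yaw":0,"claw":7},
  {"tx":0,"ty":0,"tz":0,"yaw":0,"claw":7},
])

```text
time_s: 23.45
position: [0.443, -0.2763, 0.0732]
tool_rot: [[0.996, -0.092, -0.0], [-0.092, -0.996, -0.0], [-0.0, 0.0, -1.0]]
ft_force: [-0.3, -2.2, -2.6]
grip_width: 0.0702
gripper_force: 1.2
```

```bash
python3 tilt.py
```

```text
[ 0.44302099 -0.2763344   0.07315425] L -0.0 rear face 0.0112 [-0.3 -2.2 -2.6] 23.45
wrist 4557 tilt e,l [0.346 0.011] 0.0004
side 74 tilt e,l [ 0.345 -0.005] 0.0008
```

Request:
servo_tool([
  {"tx":0.01,"ty":0.1,"tz":0,"yaw":0,"claw":7},
  {"tx":0.01,"ty":0.1,"tz":0,"yaw":0,"claw":7},
  {"tx":0,"ty":0,"tz":0,"yaw":0,"claw":7},
])

```text
time_s: 23.85
position: [0.4432, -0.2743, 0.0732]
tool_rot: [[0.996, -0.092, -0.0], [-0.092, -0.996, 0.0], [-0.0, -0.0, -1.0]]
ft_force: [-0.7, -2.9, -1.9]
grip_width: 0.0701
gripper_force: 1.4
```

```bash
python3 tilt.py
```

```text
[ 0.4432145  -0.27429936  0.07316952] L -0.0001 rear face 0.0133 [-0.7 -2.9 -1.9] 23.85
wrist 4481 tilt e,l [0.375 0.011] 0.0005
side 69 tilt e,l [ 0.375 -0.001] 0.0005
```

Both cameras read a tilt of 0.375. Hold for over two seconds.

Request:
servo_tool([
  {"tx":0,"ty":0,"tz":0,"yaw":0,"claw":7},
  {"tx":0,"ty":0,"tz":0,"yaw":0,"claw":7},
  {"tx":0,"ty":0,"tz":0,"yaw":0,"claw":7},
  {"tx":0,"ty":0,"tz":0,"yaw":0,"claw":7},
  {"tx":0,"ty":0,"tz":0,"yaw":0,"claw":7},
  {"tx":0,"ty":0,"tz":0,"yaw":0,"claw":7},
  {"tx":0,"ty":0,"tz":0,"yaw":0,"claw":7},
  {"tx":0,"ty":0,"tz":0,"yaw":0,"claw":7},
  {"tx":0,"ty":0,"tz":0,"yaw":0,"claw":7},
  {"tx":0,"ty":0,"tz":0,"yaw":0,"claw":7},
  {"tx":0,"ty":0,"tz":0,"yaw":0,"claw":7},
  {"tx":0,"ty":0,"tz":0,"yaw":0,"claw":7},
  {"tx":0,"ty":0,"tz":0,"yaw":0,"claw":7},
  {"tx":0,"ty":0,"tz":0,"yaw":0,"claw":7},
  {"tx":0,"ty":0,"tz":0,"yaw":0,"claw":7},
  {"tx":0,"ty":0,"tz":0,"yaw":0,"claw":7},
  {"tx":0,"ty":0,"tz":0,"yaw":0,"claw":7},
  {"tx":0,"ty":0,"tz":0,"yaw":0,"claw":7},
  {"tx":0,"ty":0,"tz":0,"yaw":0,"claw":7},
  {"tx":0,"ty":0,"tz":0,"yaw":0,"claw":7},
])

```text
time_s: 25.95
position: [0.4432, -0.2744, 0.0732]
tool_rot: [[0.996, -0.092, 0.0], [-0.092, -0.996, 0.0], [0.0, -0.0, -1.0]]
ft_force: [0.4, -3.2, -2.5]
grip_width: 0.0697
gripper_force: 1.4
```

Request:
servo_tool([
  {"tx":0,"ty":0,"tz":0,"yaw":0,"claw":7},
  {"tx":0,"ty":0,"tz":0,"yaw":0,"claw":7},
  {"tx":0,"ty":0,"tz":0,"yaw":0,"claw":7},
  {"tx":0,"ty":0,"tz":0,"yaw":0,"claw":7},
  {"tx":0,"ty":0,"tz":0,"yaw":0,"claw":7},
  {"tx":0,"ty":0,"tz":0,"yaw":0,"claw":7},
  {"tx":0,"ty":0,"tz":0,"yaw":0,"claw":7},
  {"tx":0,"ty":0,"tz":0,"yaw":0,"claw":7},
])

```text
time_s: 26.75
position: [0.4432, -0.2744, 0.0732]
tool_rot: [[0.996, -0.092, -0.0], [-0.092, -0.996, 0.0], [-0.0, -0.0, -1.0]]
ft_force: [0.3, -3.2, -2.2]
grip_width: 0.0699
gripper_force: 1.4
```

```bash
python3 tilt.py
```

```text
[ 0.4432263  -0.27437955  0.07316875] L -0.0001 rear face 0.0133 [ 0.3 -3.2 -2.2] 26.75
wrist 4476 tilt e,l [0.373 0.011] 0.0004
side 69 tilt e,l [ 0.368 -0.007] 0.0007
```

Held for 3 s. Ease back to the middle, then rise clear.

Request:
servo_tool([
  {"tx":-0.03,"ty":-0.3,"tz":0,"yaw":0,"claw":7},
  {"tx":-0.03,"ty":-0.3,"tz":0,"yaw":0,"claw":7},
  {"tx":-0.03,"ty":-0.3,"tz":0,"yaw":0,"claw":7},
  {"tx":-0.03,"ty":-0.3,"tz":0,"yaw":0,"claw":7},
  {"tx":-0.03,"ty":-0.3,"tz":0,"yaw":0,"claw":7},
  {"tx":-0.03,"ty":-0.3,"tz":0,"yaw":0,"claw":7},
  {"tx":-0.03,"ty":-0.3,"tz":0,"yaw":0,"claw":7},
  {"tx":-0.03,"ty":-0.3,"tz":0,"yaw":0,"claw":7},
  {"tx":-0.03,"ty":-0.3,"tz":0,"yaw":0,"claw":7},
  {"tx":-0.03,"ty":-0.4,"tz":0,"yaw":0,"claw":7},
  {"tx":-0.06,"ty":-0.7,"tz":0,"yaw":0,"claw":7},
  {"tx":-0.08,"ty":-0.9,"tz":0,"yaw":0,"claw":7},
  {"tx":0,"ty":0,"tz":0,"yaw":0,"claw":7},
  {"tx":0,"ty":0,"tz":0,"yaw":0,"claw":7},
  {"tx":0,"ty":0,"tz":3,"yaw":0,"claw":7},
  {"tx":0,"ty":0,"tz":4,"yaw":0,"claw":7},
  {"tx":0,"ty":0,"tz":4,"yaw":0,"claw":7},
  {"tx":0,"ty":0,"tz":4,"yaw":0,"claw":7},
  {"tx":0,"ty":0,"tz":0,"yaw":0,"claw":7},
  {"tx":0,"ty":0,"tz":0,"yaw":0,"claw":7},
])

```text
time_s: 28.85
position: [0.4389, -0.3212, 0.2235]
tool_rot: [[0.996, -0.092, 0.001], [-0.092, -0.996, -0.001], [0.001, 0.001, -1.0]]
ft_force: [-0.6, -0.2, -0.9]
grip_width: 0.07
gripper_force: 0.0
```

```bash
python3 knob.py; python3 - <<'E'
from h import *
for n in("side","scene"):
    w=grab(n);P=cloud(w[1],w[2]);m=(np.hypot(P[...,0]-.4866,P[...,1]+.0207)<.03)&(P[...,2]>.05)
    print(n,m.sum(),P[m].mean(0).round(4),"top z",P[m][:,2].max().round(4))
    t=m&(P[...,2]>.12);print("cap",t.sum(),P[t].mean(0).round(4))
E
```

```text
[ 0.43887099 -0.32115177  0.22352099] -95.28547327543428 0.06999801380212302 [-0.6 -0.2 -0.9] 28.85
lid 4415 ((439.1236572265625, -322.0371398925781), (94.48640441894531, 94.15665435791016), 84.8492431640625)
wrist knob pts 828 mean E,L,Z 0.0008 -0.0035 0.1424 L range -0.0143 0.0122 E range -0.0123 0.0135 top E 0.001 -0.0011
scene knob pts 98 mean E,L,Z -0.0037 0.0056 0.1431 L range -0.0092 0.0146 E range -0.0131 0.0088 top E -0.0019 0.0024
side knob pts 160 mean E,L,Z -0.0064 0.0043 0.143 L range -0.0104 0.0144 E range -0.0138 0.0086 top E -0.0018 0.0015
side 388 [ 0.4788 -0.0315  0.0923] top z 0.1307
cap 62 [ 0.482  -0.0245  0.1272]
scene 379 [ 0.4763 -0.0278  0.0944] top z 0.1313
cap 75 [ 0.483  -0.023   0.1271]
```

The stick is back in the middle and the canister is still standing. Handing in.

```bash
python3 -c "
from rig import env
print(env.close_job())"
```

```text
the job is handed in; nothing more can be done
None
```

The job is handed in at about 29 s: the canister was standing upright in the ring (tilt about 1° or less). The stick was held about 3 s towards the arrow at roughly 0.37 rad and is back in the middle. I saw nothing knocked, though I didn't re-measure the tin, marker and cartridge at the end.

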